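# Thread a lantern's mounting rod through the jig's bushings

## Task

Lift the wooden carry tray off the green tray by its handle bar and set it down flat on the cork mat, keeping it level. Then take the red-handled steel rod out of the green tray, thread it through both brass bushings of the plywood jig, one after the other, and finish still gripping its handle, holding the rod steady with its tip clearly out of the far bushing and without pressing hard on the bushings, so that a lantern frame can be bound to it. Leave the painted lantern head, the black paint jar and the screwdriver where they are.

Things in the scene. Friction and masses are not known exactly. Their poses are not given: they have to be found in the camera images.
- tote: Loose wooden carry tray 212 x 112 mm, walls 28 mm high, stacked on the green tray; a 4 mm plug under it sits in the green rim with 3 mm play. Handle bar over its middle: 204 mm long (own x), 14 mm wide, 16 mm high, 34 mm clear above the rims, end posts at x = +-97 mm. Origin: centre of the bar, 74 mm above the plug's bottom, which it stands on when set down. Own z up. 0.3 to 0.6 kg.
- mat: Cork mat fixed to the bench, 240 mm (own x) x 130 mm (own y), 3 mm thick; origin under its centre, at bench level. The wooden tray goes here. Mat and green tray lie side by side, one nearer, one farther from the robot; which is which varies.
- tray: Green open tray fixed to the bench, 212 mm (own x) x 112 mm, walls 58 mm high, 6 mm thick, floor 6 mm. Origin: centre of its underside. The rod lies in it along own x on wooden supports: a 12 mm wide, 30 mm long block under the handle and two shaft notches 38-46 and 136-144 mm beyond the handle's centre, 26 mm wide, 47 mm high. The rod lifts straight out; the handle's sides are free.
- rod: Loose steel rod with a red handle, 0.08 to 0.15 kg. Origin: centre of the handle, 50 mm long (own x), 18 x 18 mm. Own x points to the tip. Shaft 10 mm thick from x = 25 mm to the tip at x = 155 mm, the last 8 mm tapered to 4 mm. It starts level under the wooden tray, its centre 42 mm above the bench, at x = -65 mm in the green tray, tip to the robot's left (+y, within 0.15 rad).
- bush_a (a point): Centre of the brass bushing nearer the green tray (robot's right): a ring with level axis, 16 mm long, 27 mm outside and 15 mm inside diameter, 110 mm above the bench, on a plywood post 36 mm wide. Own x runs along the common axis of both bushings, from bush_a to bush_b.
- bush_b (a point): Centre of the second, identical brass bushing, on the same axis, 50 mm beyond bush_a (the robot's left). Nothing stands between or beyond the two.
- jig: Plywood jig fixed to the bench with both bushings on it: base 160 mm (own x, along the bushing axis) x 90 mm x 12 mm, two posts at x = +-25 mm, 124 mm high overall. Origin: centre of its underside. At the start own x points roughly to the robot's left (+y, within 0.3 rad).
- lantern: Bystander: painted red lantern head with green eyes, about 116 mm across and 118 mm high, loose; origin under its centre. Leave it alone.
- jar: Bystander: closed black paint jar, 56 mm across, 55 mm high, loose; origin under its centre. Leave it alone.
- driver: Bystander: screwdriver with a blue handle lying on the bench, loose. Leave it alone.

How it is judged:
By the outcome, as a careful person would: the job done as asked, in the order asked, and still so for the second after the job is handed in, while the arm keeps its last pose, push and grip.
It also fails if it takes over 64 s, if anything falls off the work surface, if the arm or the gripper's body presses on something with over 40 N, if the wrist force passes 120 N, or if a joint passes its speed limit or range.

## Robot

A 7-joint arm with a two-finger parallel gripper is mounted at the origin on the work surface. World frame = base frame: x ahead of the robot, y to its left, z up, the work surface at z = 0. Lengths are in m, angles in rad, forces in N, time in s.
With the tool pointing down it reaches from about 0.35 to 0.9 m from the base axis. Payload 8.1 kg.
Tool frame: the origin (TCP) lies between the finger pads; the fingertips stand 22 mm ahead of it and the grasp point (between the pads) lies 3 mm ahead of it (ctrl.nose_length is the z of the fingertips in the tool frame, in m); z points along the fingers, y is the direction in which the jaws open and shut (so a half turn about z gives the same grasp; the last joint's range is limited). The gripper opens to 92 mm and grips with 3 to 60 N. Pads are 19 mm wide; open, the fingers measure 130 mm over their backs; the gripper's body (75 mm by 190 mm) begins 47 mm behind the grasp point.
Start: joints at [1.129, 0.434, 0.025, 1.573, -0.012, 1.134, -0.075], TCP at [0.208, -0.589, 0.249] pointing down, gripper open.
Joint ranges: [-2.62, 2.62], [-0.44, 2.09], [-1.27, 1.32], [0.08, 2.57], [-1.32, 4.46], [0.12, 2], [-2.74, 2.74]. Speed limits (rad/s): [2.22, 2.22, 3.01, 3.01, 3.14, 3.14, 3.14].

## Interface

Orientations are given as a unit quaternion [w, x, y, z].
In Python, from rig import ctrl gives the robot as it stands. Calls block until the motion is done:
- ctrl.reach(position, orientation): joint-space move of the TCP to a pose.
- ctrl.move_straight(position, rate=0.15, orientation=None, max_force=None): straight line of the TCP; orientation=None keeps the orientation; rate is the mean speed in m/s. With max_force (N) it stops when the force on the tool has changed by that much, and returns True; else False.
- ctrl.goto_joints(angles): joint-space move.
- ctrl.move_gripper(opening, grip_force=None): finger opening in m; grip_force is the grip in N (None keeps the last); returns when the fingers have stopped.
- ctrl.dwell(seconds).
- ctrl.solve_ik(position, orientation): joint angles nearest the present ones, or None.
- ctrl.observe(): the state.
- ctrl.capture(name): name is "scene" or "top"; returns a dict with "frame" (400x640x3 uint8, blue, green, red), "fx", "fy", "cx", "cy" (pixels), "eye" and "rotation" of the camera in the world. Camera axes: x right, y down, z forward; pixel columns grow to the right and rows downward; lengths in m; the calibration is good to about 2 mm. A picture is of the moment at which its call begins. There is no depth.
A pose or a line that the arm cannot do raises ctrl.IKError and nothing moves.
- ctrl.finish_job(): hands the job in, once; it reports no verdict.
The state is a dict: "time": time; "qpos": joint angles; "joint_velocities": joint speeds; "tau": joint torques, N m; "ee_pos": TCP position; "ee_rot": TCP orientation; "force": force on the tool from outside, world axes, zero at the start; "torque": the same for the moment, N m; "opening": finger opening in m.
Only numpy, scipy, OpenCV 4.12 (cv2) and the standard library are available. Lean on these libraries where they do the work, as an engineer would, in place of code of your own. Each camera call takes 0.05 s, during which the arm holds its last target. There are 200 camera calls.

## Working session

There is one attempt and no reset: what is moved stays moved. The work goes in short steps, each a Python script; the robot and the scene stay as the last script left them, time stands still between calls to the robot, and variables do not carry over. Pictures are saved under pics/ and viewed, about 8 in all and at most 12, crops included, and the job is handed in when it is done.

```bash
mkdir -p pics; ls; python3 - <<'E'
from rig import ctrl
import cv2,pickle
d={}
for n in("scene","top"):
    c=ctrl.capture(n); cv2.imwrite(f"pics/{n}0.png",c["frame"]); d[n]=c
    print(n,c["fx"],c["fy"],c["cx"],c["cy"],c["eye"],c["rotation"])
pickle.dump(d,open("c0.pkl","wb"))
print(ctrl.observe(),ctrl.nose_length)
E
```

```text
pics
scene 501.7183662377336 501.7183662377336 320.015302160923 204.4411177485065 [ 1.58540136 -0.10469654  0.7196115 ] [-0.36756092  0.6454346   0.58664369 -0.32274189]
top 450.7438595469077 450.7438595469077 318.932073686352 200.31808304420662 [ 0.37052756 -0.0230715   1.09278889] [-0.08368237  0.73035314 -0.67378088  0.07483896]
{'time': 0.1, 'qpos': array([ 1.12941948,  0.43513716,  0.02497944,  1.57397147, -0.01156656,
        1.13397971, -0.0751233 ]), 'joint_velocities': array([ 0.00093149, -0.00202552, -0.00061786, -0.00150525, -0.00119416,
       -0.00075091, -0.00131105]), 'tau': array([ 2.86147653e-03, -6.69127178e+01,  9.87501070e-01, -3.15148330e+01,
       -6.06552511e-02,  3.73134110e-02,  3.08017121e-06]), 'ee_pos': array([ 0.20751626, -0.58911719,  0.24804693]), 'ee_rot': array([-6.48498899e-04,  9.85694861e-01,  1.68538375e-01, -1.90102479e-04]), 'force': array([ 0.27112304, -0.08669365,  0.11675506]), 'torque': array([-0.01440245,  0.05373564,  0.02805954]), 'opening': 0.0918493569673022} 0.022
```

View pics/scene0.png

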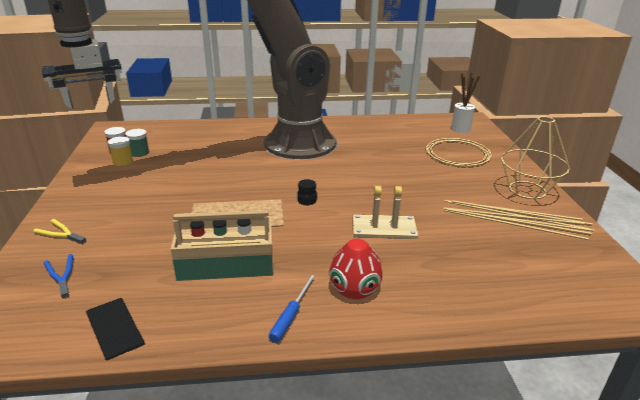

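View pics/top0.png

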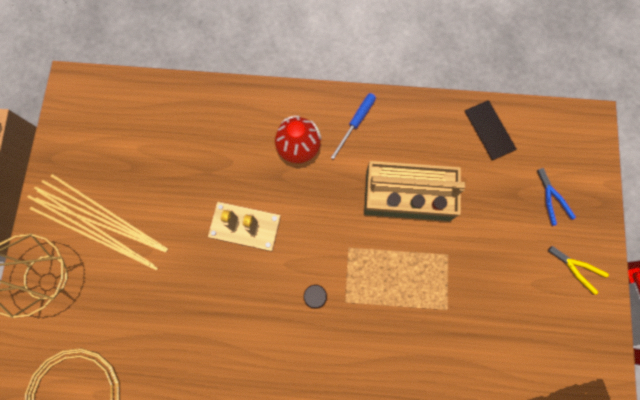

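The top view shows the tote stacked on the far green tray around (415,190), the mat nearer at (398,278), the jig at (244,226), the jar at (315,296), the lantern at (298,140) and the screwdriver at (352,125). I'll zoom in for edge detail.

```bash
cat > h.py <<'E'
import numpy as np, cv2, pickle
from scipy.spatial.transform import Rotation as R
def cam_R(c): return R.from_quat(np.roll(c["rotation"],-1)).as_matrix()
def rays(c,uv):
    uv=np.atleast_2d(np.asarray(uv,float))
    d=np.c_[(uv[:,0]-c["cx"])/c["fx"],(uv[:,1]-c["cy"])/c["fy"],np.ones(len(uv))]
    return d@cam_R(c).T
def onz(c,uv,z):
    d=rays(c,uv); e=np.array(c["eye"]); return e+d*((z-e[2])/d[:,2])[:,None]
def proj(c,P):
    p=(np.atleast_2d(P)-c["eye"])@cam_R(c)
    return np.c_[c["fx"]*p[:,0]/p[:,2]+c["cx"],c["fy"]*p[:,1]/p[:,2]+c["cy"]]
def tri(cs,uvs):
    A=np.zeros((3,3));b=np.zeros(3)
    for c,uv in zip(cs,uvs):
        d=rays(c,uv)[0];d/=np.linalg.norm(d);M=np.eye(3)-np.outer(d,d);A+=M;b+=M@np.array(c["eye"])
    return np.linalg.solve(A,b)
def crop(f,x0,y0,w,h,s): return cv2.resize(f[y0:y0+h,x0:x0+w],None,fx=s,fy=s,interpolation=cv2.INTER_CUBIC)
E
python3 - <<'E'
from h import *
d=pickle.load(open("c0.pkl","rb"))
t=d["top"]["frame"];s=d["scene"]["frame"]
def ticks(im,x0,y0,w,h,s):
    for x in range(x0-x0%20+20,x0+w,20): cv2.line(im,(int((x-x0+.5)*s),0),(int((x-x0+.5)*s),6),(255,255,255),1); cv2.putText(im,str(x),(int((x-x0)*s)-8,16),0,.35,(255,255,255),1)
    for y in range(y0-y0%20+20,y0+h,20): cv2.line(im,(0,int((y-y0+.5)*s)),(6,int((y-y0+.5)*s)),(255,255,255),1); cv2.putText(im,str(y),(8,int((y-y0)*s)+4),0,.35,(255,255,255),1)
    return im
a=(355,150,120,75,6.6); b=(165,205,115,80,6.9)
A=ticks(crop(t,*a),*a)
c=(200,195,90,65,4.4);e=(165,195,120,85,3.3)
P=ticks(crop(t,*c),*c); c2=(345,175,80,65,4.4); Q=ticks(crop(s,*c2),*c2)
cv2.imwrite("pics/z1.png",A)
h=min(P.shape[0],Q.shape[0]);cv2.imwrite("pics/z2.png",np.vstack([np.hstack([P[:h],Q[:h]])[:,:748],ticks(crop(s,160,195,120,85,3.5),160,195,120,85,3.5).copy() if 0 else cv2.copyMakeBorder(ticks(crop(s,160,195,120,85,3.6),160,195,120,85,3.6),0,0,0,748-432,cv2.BORDER_CONSTANT)]))
# mat mask (top)
hsv=cv2.cvtColor(t,cv2.COLOR_BGR2HSV); print("mat",hsv[278,398],"wood",hsv[320,200],"jigbase",hsv[240,220],"tote rim",hsv[210,440],"bar",hsv[185,440])
E
```

```text
mat [ 15 148 214] wood [ 14 178 186] jigbase [ 14 140 171] tote rim [ 14 143 176] bar [ 17 139 184]
```

View pics/z1.png

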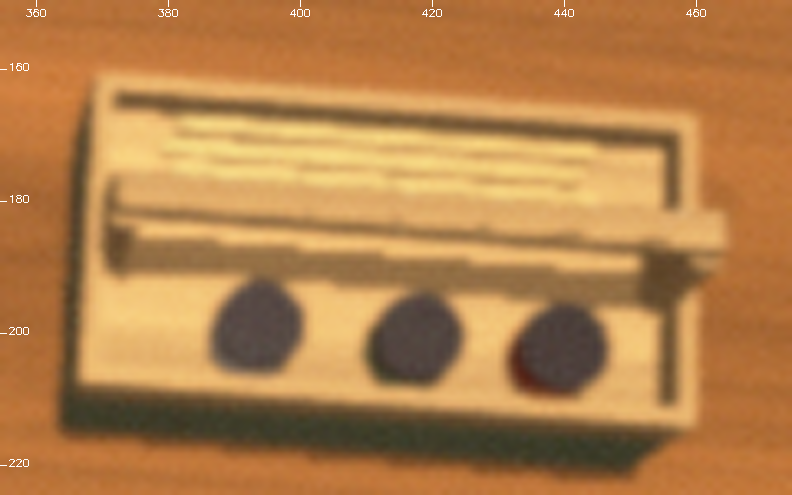

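View pics/z2.png

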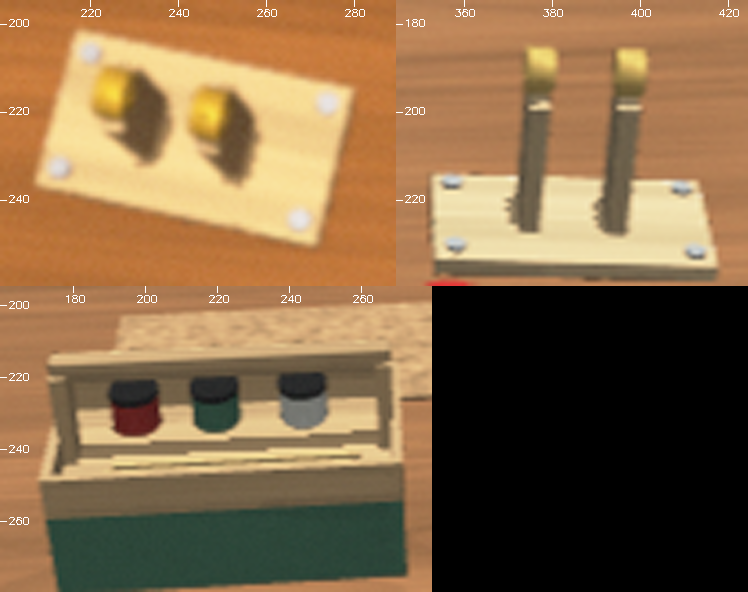

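Zoomed: the tote rim corners are at (370,161), (460,167), (460,214), (366,208) and the bar ends at (372,179) and (464.5,184). The jig base corners are at (217,201), (280,215), (272,250), (208,237), with the bushings near (225,216) and (247,220). In the scene view they are near (377,190) and (398,190).

```bash
cat > meas.py <<'E'
from h import *
d=pickle.load(open("c0.pkl","rb")); T,S=d["top"],d["scene"]
def ang(v): return np.arctan2(v[1],v[0])
r=onz(T,[(369.65,160.6),(460.3,166.9),(460,214.3),(366.3,207.8)],.086)[:,:2]
print("rim c",r.mean(0),"lens",[np.linalg.norm(r[i]-r[(i+1)%4]).round(4) for i in range(4)],"ang",ang(r[0]-r[1]),ang(r[3]-r[2]))
b=onz(T,[(372.2,178.7),(464.5,184.3)],.136)[:,:2]
print("bar c",b.mean(0),np.linalg.norm(b[0]-b[1]),ang(b[0]-b[1]))
# green tray, scene-view bottom front corners
g=onz(S,[(160+60/3.6-.5,195+305/3.6-.5)],0)  # approx
j=onz(T,[(217.2,201.3),(279.7,214.7),(271.8,250.4),(207.9,236.8)],.012)[:,:2]
print("jig c",j.mean(0),[np.linalg.norm(j[i]-j[(i+1)%4]).round(4) for i in range(4)],"ang",ang(j[0]-j[1]),ang(j[3]-j[2]))
f=T["frame"];hsv=cv2.cvtColor(f,cv2.COLOR_BGR2HSV)
def blobs(c,roi,lo,hi,mn=15):
    x,y,w,h=roi;m=cv2.inRange(cv2.cvtColor(c["frame"],cv2.COLOR_BGR2HSV)[y:y+h,x:x+w],lo,hi)
    n,_,st,ce=cv2.connectedComponentsWithStats(m)
    return [(ce[i]+[x,y],st[i]+[x,y,0,0,0]) for i in range(1,n) if st[i,4]>mn]
bt=blobs(T,(205,200,70,45),(18,190,110),(32,255,255)); bs=blobs(S,(360,175,60,30),(18,100,60),(32,255,255))
for k in bt+bs: print(k[0].round(1),k[1])
sc=blobs(T,(205,200,75,50),(0,0,170),(179,60,255),4)
for k in sc: print("screw",k[0].round(2),onz(T,k[0],.013)[0,:2].round(4))
x,y,w,h=330,235,135,85
m=cv2.inRange(cv2.GaussianBlur(f,(5,5),0)[y:y+h,x:x+w],(70,125,0),(255,255,255))
cs=max(cv2.findContours(m,0,2)[0],key=cv2.contourArea)
q=cv2.boxPoints(cv2.minAreaRect(cs))+[x,y]; Q=onz(T,q,.003)[:,:2]
print("mat px",q.round(1).tolist(),"c",Q.mean(0),[np.linalg.norm(Q[i]-Q[(i+1)%4]).round(4) for i in range(4)],[round(ang(Q[i]-Q[(i+1)%4]),3) for i in range(4)])
E
python3 meas.py
```

```text
rim c [ 0.64857671 -0.21685722] lens [np.float64(0.2112), np.float64(0.1127), np.float64(0.2131), np.float64(0.1132)] ang 1.5778165626238891 1.5800771118985364
bar c [ 0.64826185 -0.21617804] 0.20239897338192206 1.5877819892371892
jig c [0.5393395  0.17686524] [np.float64(0.1581), np.float64(0.0889), np.float64(0.1587), np.float64(0.0898)] ang 1.4370483861813967 1.442636282064799
[225.2 216. ] [222 211   8  10  30]
[377.2 190.2] [374 185   8  12  73]
[397.9 190.8] [395 186   7  11  74]
screw [220.  206.5] [0.5816 0.2411]
screw [274. 218.] [0.5637 0.1062]
screw [212.88 232.59] [0.5161 0.2499]
screw [267.79 244.37] [0.4984 0.1144]
mat px [[343.4, 303.0], [347.3, 246.2], [450.8, 253.4], [446.9, 310.1]] c [ 0.44481795 -0.20005845] [np.float64(0.1346), np.float64(0.25), np.float64(0.1343), np.float64(0.2432)] [np.float64(3.14), np.float64(1.582), np.float64(-0.052), np.float64(-1.557)]
```

```bash
cat >> h.py <<'E'
def dn(a): return np.array([0,np.cos(a/2),np.sin(a/2),0])
def st(ctrl,msg=""):
    o=ctrl.observe(); print(msg,"t%.1f"%o["time"],"p",o["ee_pos"].round(4),"q",o["ee_rot"].round(3),"F",o["force"].round(1),"T",o["torque"].round(2),"op %.4f"%o["opening"]); return o
E
python3 - <<'E'
from h import *; from rig import ctrl
for a in (1.58,1.58-np.pi):
  print(a,[None if (q:=ctrl.solve_ik(p,dn(a+da))) is None else q.round(2) for p,da in(([.6484,-.2165,.131],0),([.6484,-.2165,.23],0),([.4448,-.2,.08],0),([.648,-.28,.045],0),([.648,-.28,.19],0),([.51,-.049,.113],-.14),([.527,.081,.113],-.14))])
E
```

```text
1.58 [array([ 0.47,  0.66, -0.37,  1.52,  0.27,  1.01,  0.04]), array([ 0.47,  0.58, -0.38,  1.41,  0.22,  1.19,  0.08]), array([ 0.63,  0.48, -0.42,  2.06,  0.31,  0.67,  0.02]), array([ 0.51,  0.78, -0.29,  1.52,  0.27,  0.88,  0.13]), array([ 0.53,  0.64, -0.33,  1.4 ,  0.22,  1.14,  0.18]), array([ 0.39,  0.48, -0.54,  1.97,  0.34,  0.79, -0.46]), array([ 0.2 ,  0.53, -0.63,  1.91,  0.41,  0.83, -0.77])]
-1.561592653589793 [array([ 0.06,  0.64,  0.3 ,  1.56, -0.22,  0.97, -2.71]), array([-0.36,  0.78,  1.15,  1.49, -0.72,  1.34, -2.29]), array([ 0.12,  0.44,  0.25,  2.1 , -0.18,  0.62, -2.63]), array([ 0.13,  0.78,  0.34,  1.56, -0.31,  0.86, -2.55]), array([ 0.14,  0.62,  0.32,  1.44, -0.2 ,  1.11, -2.64]), array([-0.77,  0.69,  1.15,  2.06, -0.8 ,  0.94, -2.45]), array([ 0.47,  0.7 , -1.07,  1.89,  0.73,  1.01,  2.09])]
```

```bash
python3 - <<'E'
from h import *; from rig import ctrl
a=1.583
ctrl.move_gripper(.06)
ctrl.reach([.6484,-.2165,.20],dn(a))
ctrl.move_straight([.6484,-.2165,.131],rate=.15,max_force=15)
st(ctrl,"at bar")
ctrl.move_gripper(0,grip_force=55); st(ctrl,"grip")
print(ctrl.move_straight([.6484,-.2165,.141],rate=.05)); st(ctrl,"lift")
ctrl.move_straight([.6484,-.2165,.20],rate=.12); st(ctrl,"up")
for n in("scene","top"): cv2.imwrite(f"pics/{n}1.png",ctrl.capture(n)["frame"])
c=cv2.imread("pics/scene1.png"); cv2.imwrite("pics/v1.png",crop(c,120,120,200,170,3.5))
E
```

```text
at bar t3.5 p [ 0.6487 -0.2168  0.1316] q [0.    0.703 0.711 0.   ] F [-0.1  0.2 -0. ] T [ 0.   -0.17  0.  ] op 0.0603
grip t4.3 p [ 0.6487 -0.2165  0.1311] q [0.    0.703 0.711 0.   ] F [1.2 0.  0.5] T [ 0.01 -0.43 -0.06] op 0.0135
False
lift t4.7 p [ 0.6482 -0.2165  0.141 ] q [-0.     0.703  0.711 -0.   ] F [ 0.2  0.1 -5.3] T [-0.05 -0.1  -0.02] op 0.0135
up t5.3 p [ 0.6479 -0.2165  0.1993] q [-0.     0.703  0.711 -0.   ] F [ 0.3  0.2 -5.6] T [-0.07 -0.09 -0.02] op 0.0138
```

View pics/v1.png

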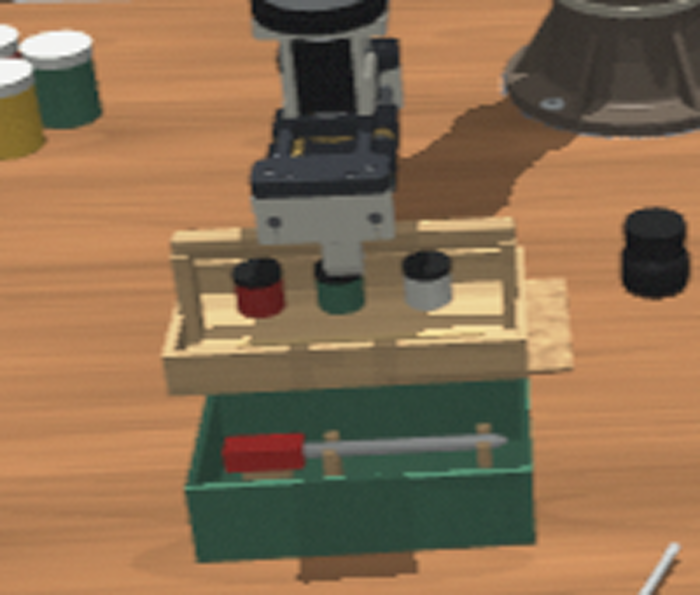

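The tote hangs level from the gripper. The rod is visible in the tray, with its handle on the robot's right and its tip to the left.

```bash
python3 - <<'E'
from h import *; from rig import ctrl
a=1.576
ctrl.move_straight([.4448,-.2001,.18],rate=.16,orientation=dn(a))
ctrl.move_straight([.4448,-.2001,.086],rate=.1)
print(ctrl.move_straight([.4448,-.2001,.078],rate=.02,max_force=3)); st(ctrl,"down")
ctrl.move_gripper(.05); st(ctrl,"open")
ctrl.move_straight([.4448,-.2001,.19],rate=.15)
c=ctrl.capture("top");pickle.dump(c,open("c2.pkl","wb")); cv2.imwrite("pics/v2.png",crop(c["frame"],300,140,190,190,3.1))
s=ctrl.capture("scene");pickle.dump(s,open("s2.pkl","wb"));st(ctrl)
E
```

```text
True
down t8.3 p [ 0.4452 -0.2003  0.08  ] q [0.001 0.705 0.709 0.   ] F [0.5 0.5 6.6] T [0.01 0.06 0.  ] op 0.0134
open t9.1 p [ 0.444 -0.2    0.079] q [-0.001  0.705  0.709 -0.   ] F [ 0.5 -0.2  0. ] T [ 0.   -0.15  0.03] op 0.0496
 t10.1 p [ 0.4441 -0.1999  0.189 ] q [-0.002  0.705  0.709 -0.001] F [-0.7 -0.6 -0.2] T [-0.05 -0.14  0.01] op 0.0501
```

View pics/v2.png

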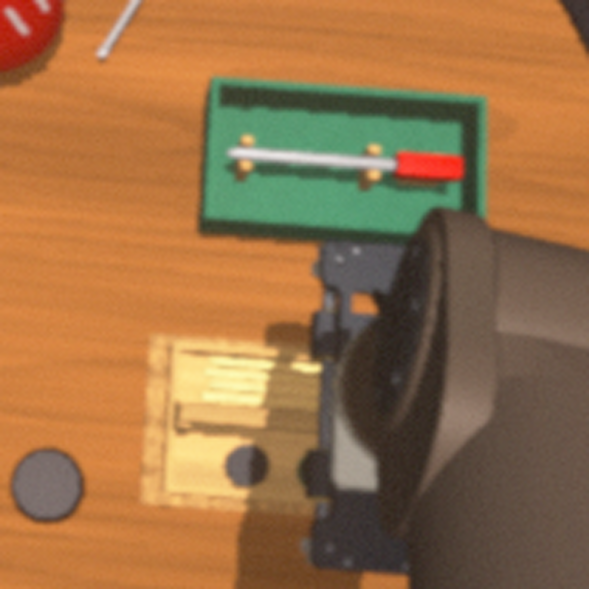

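The tote sits on the mat. The rod lies in the tray with its handle near (438,193) px and its tip near (374,189) px.

```bash
python3 - <<'E'
from h import *
T=pickle.load(open("c2.pkl","rb"));S=pickle.load(open("s2.pkl","rb"))
x,y,w,h=400,175,70,40
hs=cv2.cvtColor(T["frame"],cv2.COLOR_BGR2HSV)
m=cv2.inRange(hs[y:y+h,x:x+w],(0,200,120),(8,255,255))|cv2.inRange(hs[y:y+h,x:x+w],(174,200,120),(180,255,255))
c=max(cv2.findContours(m,0,2)[0],key=cv2.contourArea);r=cv2.minAreaRect(c);q=cv2.boxPoints(r)+[x,y]
Q=onz(T,q,.051)[:,:2];print("handle",q.round(1).tolist(),Q.round(4).tolist(),Q.mean(0))
M=cv2.moments(m,True);p=np.array([M['m10']/M['m00']+x,M['m01']/M['m00']+y]);print(onz(T,p,.049)[0])
m=cv2.inRange(hs[175:200,365:432],(0,0,100),(180,70,255))
yy,xx=np.nonzero(m);P=onz(T,np.c_[xx+365,yy+175],.044)[:,:2]
k=np.polyfit(P[:,1],P[:,0],1);print("shaft",P[:,1].min(),P[:,1].max(),"slope",k[0],"ang",np.pi/2-np.arctan(k[0]),"x at -.28",np.polyval(k,-.28),len(P))
# tray rim corners
tc=onz(T,[(300+210/3.1,140+78/3.1),(300+487/3.1,140+97/3.1)],.058)[:,:2];v=tc[0]-tc[1];print("tray",tc,np.linalg.norm(v),np.arctan2(v[1],v[0]))
E
```

```text
handle [[428.0, 190.0], [448.0, 190.0], [448.0, 197.0], [428.0, 197.0]] [[0.6538, -0.2571], [0.6576, -0.3045], [0.6404, -0.3048], [0.6366, -0.2576]] [ 0.6471194  -0.28099296]
[ 0.64769241 -0.28275394  0.049     ]
shaft -0.25852721084686014 -0.11069058254074417 slope -0.01679777351859421 ang 1.587592520665234 x at -.28 0.6498675120681817 309
tray [[ 0.70181233 -0.11000279]
 [ 0.70355859 -0.32346188]] 0.21346623239207085 1.5789769133823488
```

```bash
python3 - <<'E'
from h import *; from rig import ctrl
a=1.585;p=np.array([.6483,-.2815,0])
Z=lambda z:p+[0,0,z]
ctrl.move_gripper(.044)
ctrl.reach(Z(.16),dn(a))
print(ctrl.move_straight(Z(.0445),rate=.12,max_force=12)); st(ctrl,"at rod")
ctrl.move_gripper(0,grip_force=50); st(ctrl,"grip")
ctrl.move_straight(Z(.07),rate=.05); st(ctrl,"lift")
ctrl.move_straight(Z(.19),rate=.15); st(ctrl,"up")
# pre-insert pose
j=np.array([.5397,.1774]);b=1.440;u=np.array([np.cos(b),np.sin(b)])
for s,z in((-.235,.19),(-.235,.113)):
    q=np.r_[j+u*s,z]; ctrl.move_straight(q,rate=.15,orientation=dn(b))
ctrl.dwell(.2);st(ctrl,"pre")
d={n:ctrl.capture(n) for n in("scene","top")};pickle.dump(d,open("c3.pkl","wb"))
A=crop(d["top"]["frame"],195,195,150,70,5.3);B=crop(d["scene"]["frame"],260,165,150,56,5.3)
cv2.imwrite("pics/v3.png",np.vstack([A,B])[:600])
E
```

```text
False
at rod t12.4 p [ 0.6489 -0.2816  0.0455] q [0.001 0.702 0.712 0.   ] F [ 0.8 -0.1  0.3] T [-0.01 -0.12  0.01] op 0.0440
grip t13.0 p [ 0.6485 -0.2816  0.0448] q [0.    0.702 0.712 0.   ] F [-0.7  1.1  2.4] T [-0.05 -0.08  0.05] op 0.0176
lift t13.6 p [ 0.6482 -0.2815  0.0701] q [ 0.     0.702  0.712 -0.   ] F [-0.5  0.5 -1.5] T [-0.09 -0.12  0.03] op 0.0178
up t14.6 p [ 0.6476 -0.2814  0.1888] q [-0.001  0.702  0.712 -0.   ] F [-0.1 -0.  -1.4] T [-0.06 -0.04 -0.02] op 0.0176
pre t17.4 p [ 0.5098 -0.0556  0.114 ] q [0.001 0.752 0.659 0.001] F [ 0.1 -0.3 -1.5] T [-0.07 -0.08 -0.  ] op 0.0178
```

View pics/v3.png

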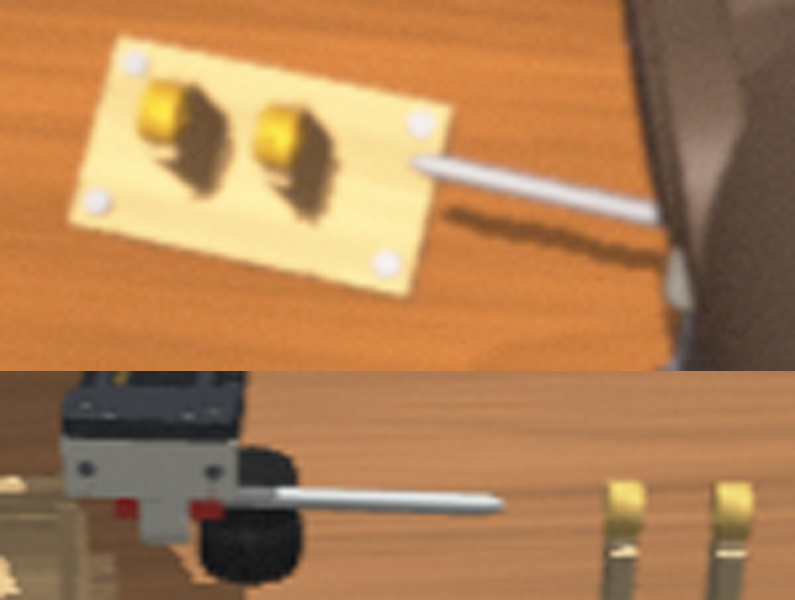

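The rod is pre-aligned. Its tip is at about (274,226) in the top image, just short of bush_a, and both views are close to collinear with the bushings. I'll quantify the lateral and vertical offsets.

```bash
cat > al.py <<'E'
from h import *
import sys
j=np.array([.5397,.1774,.11]);b=1.440;u=np.array([np.cos(b),np.sin(b),0])
def shaft_line(c,P0,P1,hw=7):
    # midline of the bright grey shaft between projected points P0,P1: column-wise centroid of low-saturation pixels
    a,e=proj(c,[P0,P1]);hs=cv2.cvtColor(c["frame"],cv2.COLOR_BGR2HSV);out=[]
    for X in range(int(min(a[0],e[0]))+1,int(max(a[0],e[0]))):
        y0=a[1]+(e[1]-a[1])*(X-a[0])/(e[0]-a[0]);ys=np.arange(int(y0)-hw,int(y0)+hw+1)
        s=hs[ys,X].astype(float);w=np.clip(110-s[:,1],0,None)*(s[:,2]>60)
        if w.sum()>0: out.append((X,(w*ys).sum()/w.sum()))
    return np.array(out)
def brass(c,P,r=10):
    x,y=proj(c,P)[0].round().astype(int);hs=cv2.cvtColor(c["frame"],cv2.COLOR_BGR2HSV)[y-r:y+r+1,x-r:x+r+1]
    m=cv2.inRange(hs,(18,170,50),(35,255,255));n,_,s,ce=cv2.connectedComponentsWithStats(m);i=1+s[1:,4].argmax()
    return np.r_[s[i,0]+x-r-.5,s[i,1]+y-r-.5,s[i,0]+s[i,2]+x-r-.5,s[i,1]+s[i,3]+y-r-.5],ce[i]+[x-r,y-r]
if __name__=="__main__":
    d=pickle.load(open(sys.argv[1],"rb"));h=j+u*float(sys.argv[2])
    for n in("top","scene"):
        c=d[n];L=shaft_line(c,h+u*.06,h+u*.145);k=np.polyfit(L[:,0],L[:,1],1);ex=proj(c,[h+u*.06,h+u*.145])
        print(n,"shaft slope %.3f resid %.2f"%(k[0],np.std(L[:,1]-np.polyval(k,L[:,0]))),"expected slope %.3f; off at ends px"%((ex[1,1]-ex[0,1])/(ex[1,0]-ex[0,0])),(np.polyval(k,ex[:,0])-ex[:,1]).round(2))
        for s in(-.025,.025):
            P=j+u*s;e=proj(c,P)[0];bb,ce=brass(c,P)
            print("  bush expected",e.round(1),"box",bb.round(1),"boxc",((bb[:2]+bb[2:])/2).round(1),"cen",ce.round(1),"rod line y at it %.2f"%np.polyval(k,e[0]))
E
python3 al.py c3.pkl -.235
```

```text
top shaft slope 0.230 resid 0.16 expected slope 0.213; off at ends px [-0.33 -0.97]
  bush expected [247.5 220.3] box [243.5 215.5 251.5 226.5] boxc [247.5 221. ] cen [247.5 220.5] rod line y at it 218.87
  bush expected [225.6 215.7] box [221.5 210.5 230.5 221.5] boxc [226. 216.] cen [225.6 215.7] rod line y at it 213.86
scene shaft slope 0.036 resid 0.07 expected slope 0.026; off at ends px [0.29 0.63]Traceback (most recent call last):
  File "al.py", line 22, in <module>
    P=j+u*s;e=proj(c,P)[0];bb,ce=brass(c,P)
                                 ~~~~~^^^^^
  File "al.py", line 14, in brass
    m=cv2.inRange(hs,(18,170,50),(35,255,255));n,_,s,ce=cv2.connectedComponentsWithStats(m);i=1+s[1:,4].argmax()
                                                                                                ~~~~~~~~~~~~~~^^
ValueError: attempt to get argmax of an empty sequence
```

```bash
sed -i 's/(18,170,50)/(18,170 if c["eye"][2]>1 else 100,50)/' al.py; python3 - <<'E'
from h import *; from rig import ctrl
j=np.array([.5397,.1774]);b=1.440;u=np.array([np.cos(b),np.sin(b)])
ctrl.move_straight(np.r_[j+u*-.212,.113],rate=.1,orientation=dn(b+.0165));ctrl.dwell(.3);st(ctrl)
pickle.dump({n:ctrl.capture(n) for n in("scene","top")},open("c4.pkl","wb"))
E
python3 al.py c4.pkl -.212
```

```text
t18.1 p [ 0.5119 -0.0333  0.1129] q [ 0.     0.747  0.665 -0.   ] F [ 0.4  0.6 -1.4] T [-0.09 -0.09 -0.01] op 0.0179
top shaft slope 0.253 resid 0.68 expected slope 0.213; off at ends px [ 0.77 -0.73]
  bush expected [247.5 220.3] box [243.5 215.5 251.5 225.5] boxc [247.5 220.5] cen [247.5 220.4] rod line y at it 218.85
  bush expected [225.6 215.7] box [221.5 210.5 230.5 221.5] boxc [226. 216.] cen [225.8 215.7] rod line y at it 213.33
scene shaft slope 0.027 resid 0.06 expected slope 0.026; off at ends px [0.35 0.39]
  bush expected [376.4 189.7] box [373.5 185.5 381.5 196.5] boxc [377.5 191. ] cen [377.3 190.5] rod line y at it 190.16
  bush expected [396.8 190.3] box [394.5 185.5 401.5 196.5] boxc [398. 191.] cen [397.8 190.9] rod line y at it 190.72
```

```bash
sed -i 's/hw=7/hw=4/; s/clip(110-s/clip(70-s/' al.py; python3 al.py c4.pkl -.212; python3 -c "
from h import *
d=pickle.load(open('c4.pkl','rb'))
A=crop(d['top']['frame'],210,200,110,50,7);B=crop(d['scene']['frame'],320,175,110,35,7)
cv2.imwrite('pics/v4.png',np.vstack([A,B]))"
```

```text
top shaft slope 0.211 resid 0.07 expected slope 0.213; off at ends px [0.42 0.51]
  bush expected [247.5 220.3] box [243.5 215.5 251.5 225.5] boxc [247.5 220.5] cen [247.5 220.4] rod line y at it 220.87
  bush expected [225.6 215.7] box [221.5 210.5 230.5 221.5] boxc [226. 216.] cen [225.8 215.7] rod line y at it 216.28
scene shaft slope 0.026 resid 0.06 expected slope 0.026; off at ends px [0.36 0.37]
  bush expected [376.4 189.7] box [373.5 185.5 381.5 196.5] boxc [377.5 191. ] cen [377.3 190.5] rod line y at it 190.12
  bush expected [396.8 190.3] box [394.5 185.5 401.5 196.5] boxc [398. 191.] cen [397.8 190.9] rod line y at it 190.65
```

View pics/v4.png

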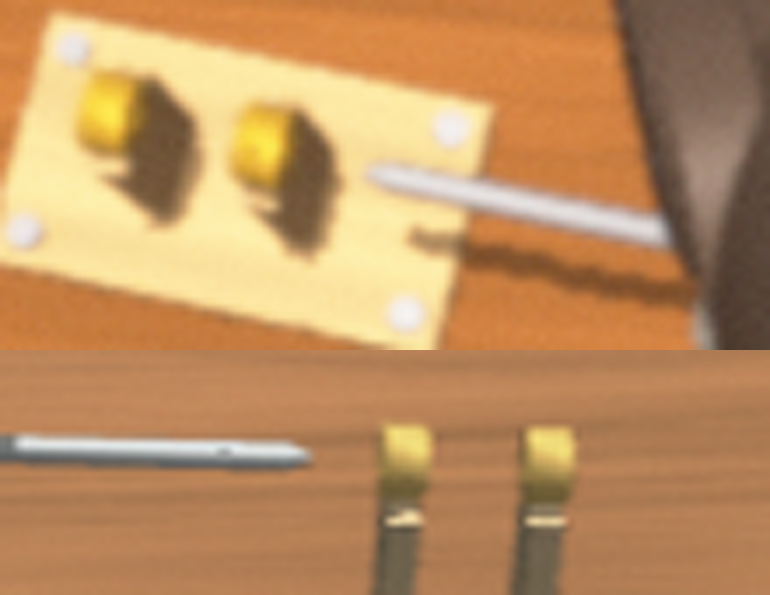

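The rod axis matches the bushing axis in slope. It sits about 0.5 mm towards the robot and slightly high, so I'll trim both and insert with a force guard.

```bash
cat > ins.py <<'E'
from h import *; from rig import ctrl
j=np.array([.5402,.1773]);b=1.440;u=np.array([np.cos(b),np.sin(b)])
z=.1123;o=dn(b+.0165)
ctrl.move_straight(np.r_[j+u*-.205,z],rate=.05,orientation=o);ctrl.dwell(.2);st(ctrl,"pre")
for s in(-.175,-.155,-.135,-.115,-.095):
    hit=ctrl.move_straight(np.r_[j+u*s,z],rate=.04,orientation=o,max_force=6)
    st(ctrl,f"{s} {hit}")
    if hit: break
d={n:ctrl.capture(n) for n in("scene","top")};pickle.dump(d,open("c5.pkl","wb"))
A=crop(d['top']['frame'],190,190,120,60,6);B=crop(d['scene']['frame'],310,165,120,40,6)
cv2.imwrite('pics/v5.png',np.vstack([A,B]))
E
python3 ins.py
```

```text
pre t18.7 p [ 0.5134 -0.026   0.1123] q [ 0.     0.746  0.666 -0.   ] F [ 0.2  0.2 -1. ] T [-0.02 -0.1   0.02] op 0.0175
-0.175 False t19.6 p [0.5173 0.0035 0.1122] q [ 0.     0.746  0.665 -0.   ] F [-0.8 -1.2 -0.3] T [-0.09 -0.18  0.06] op 0.0174
-0.155 False t20.3 p [0.52   0.0236 0.1122] q [ 0.     0.746  0.666 -0.   ] F [-0.9  0.5 -2.1] T [-0.08 -0.06  0.02] op 0.0175
-0.135 False t20.9 p [0.5225 0.0435 0.1122] q [ 0.     0.746  0.666 -0.   ] F [ 0.5  0.6 -1.4] T [-0.06 -0.06 -0.02] op 0.0176
-0.115 False t21.6 p [0.5251 0.0633 0.1123] q [ 0.     0.746  0.666 -0.   ] F [-0.1 -0.8 -1.2] T [-0.14 -0.08 -0.03] op 0.0176
-0.095 False t22.2 p [0.5277 0.0831 0.1122] q [ 0.     0.746  0.666 -0.   ] F [-0.3 -0.7 -1.4] T [-0.08 -0.07  0.02] op 0.0176
```

View pics/v5.png

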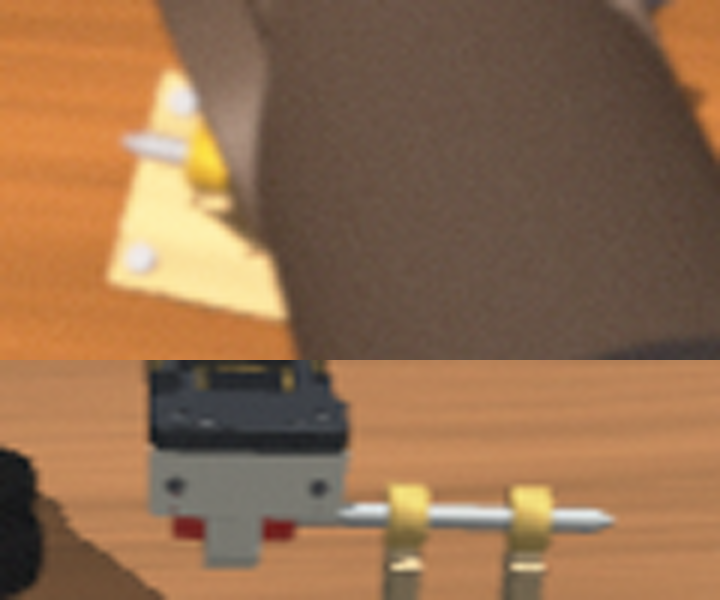

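The rod passes through both bushings, with its tip protruding left of the far one (scene crop (612,520)) and no contact force. One last look checks the tote and the bystanders.

```bash
python3 - <<'E'
from h import *; from rig import ctrl
ctrl.dwell(1.0); o=st(ctrl,"hold"); print(abs(o["joint_velocities"]).max())
s=ctrl.capture("scene"); cv2.imwrite("pics/v6.png",crop(s["frame"],130,130,300,220,2.6))
d0=pickle.load(open("c0.pkl","rb"))["scene"]
df=cv2.absdiff(s["frame"],d0["frame"]).max(2)
for n,(x,y,w,h) in dict(lantern=(325,236,62,66),driver=(265,272,55,72),jar=(294,176,28,32)).items(): print(n,"changed px",(df[y:y+h,x:x+w]>45).sum())
E
```

```text
hold t23.3 p [0.5278 0.0831 0.1123] q [ 0.     0.746  0.666 -0.   ] F [ 0.2  0.4 -1.5] T [-0.1  -0.04  0.06] op 0.0173
0.002732220120779093
lantern changed px 132
driver changed px 0
jar changed px 289
```

View pics/v6.png

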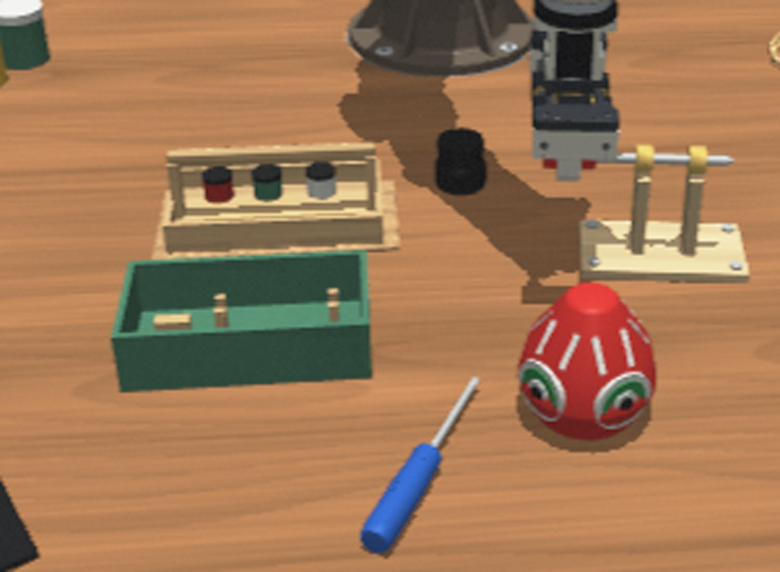

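The tote stands flat and centred on the mat. The jar at (307,192), the lantern and the screwdriver are where they started; the changed pixels are most likely the arm's shadow.

```bash
python3 -c "
from rig import ctrl
print(ctrl.finish_job())"
```

```text
the job is handed in; nothing more can be done
None
```

The job is done and handed in, with the robot's clock at about 23 s. I lifted the carry tray off by its bar and set it down level on the cork mat. I then took the rod out of the green tray, corrected a yaw error of about 0.0165 rad and a small offset, and threaded it through both bushings.

**Last checks:**
- **Rod:** still gripped and steady, with joint speeds below 0.003 rad/s. The tip is about 27 mm past the far bushing by geometry, and the scene picture shows it sticking out.
- **Force on the tool:** about 1.5 N, which is the rod's own weight, so there is no noticeable press on the bushings.
- **Tray:** looks flat and centred on the mat.
- **Bystanders:** the screwdriver region shows no changed pixels. The lantern (132) and jar (289) regions do show changes, which I put down to the arm's shadow, because both stand at their starting positions in the last picture.

**Disagreement:** in the scene camera the bushings appeared about 1 px off the position I calculated from the top view. I aligned the rod relative to the bushings in the images, and it went in without any of the 6 N force stops triggering.

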